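# Bring a stake plate into line with a drift and bolt it

## Task

The loose stake plate sits on its mounting block, but the nut strip hidden under it has floated out of line. Push the tapered drift down through one of the plate's two holes and into the strip's hole beneath, drawing the strip into line, until its flange is flush on the plate. Then, with the drift left standing there, fit the shoulder bolt fully home in the other hole, and let go, without shifting the cuff, the magnifier or the small steel bench block.

Things in the scene. Friction and masses are not known exactly. Their poses are not given: they have to be found in the camera images.
- block: Grey cast mounting block screwed to the bench, 84 x 176 mm, 50 mm high, long side along its own y, with a low ear at the middle of each long side; hollow, open at the top, inner floor 5 mm above the bench. Lips 6 mm high and 4.5 mm thick on its rim keep the plate within about 1.5 mm of centre. Origin at the centre of its underside, z up. It does not move.
- channel (a point): Fixed point at the middle of the block, 48 mm above the bench: top face level (10 mm below the plate's top) of the brass nut strip under the plate. The strip is 10 mm thick, has two 12 mm holes 80 mm apart, and slides only along the block's y, up to 11.5 mm either way from this middle; about 2 N of friction holds it. Its place is not measured. Below it is free space.
- stake_plate: Loose flat steel plate 72 x 164 x 8 mm, about 0.6 kg, long side along its own y, lying on the block inside the lips, its top 58 mm above the bench; low round boss in the middle (34 mm wide, 4 mm high) and a round 24 mm hole at 40 mm either side of the middle along y. Origin at the centre of its underside.
- plate_hole0 (a point): Centre of the plate's hole on its -y side, at the level of the plate's top face.
- plate_hole1 (a point): Centre of the plate's hole on its +y side, at the level of the plate's top face.
- rack: Wooden block 56 x 120 x 56 mm fixed to the bench, with two 26 mm holes at 28 mm either side of its middle along its own y, in which drift and bolt stand, either way round, their flanges on its top. Origin at the centre of its underside.
- drift: Bright steel drift standing upright. Origin on its axis at the underside of its flange; z up along the axis. Above: flange 30 mm wide and 3 mm thick, then a round grip 15 mm in diameter up to 40 mm above the origin. Below: 22 mm in diameter for 5.5 mm, coning to 10 mm in diameter at 9.5 mm, straight to 26 mm, then tapering to 7 mm at 34 mm and on as a straight 7 mm nose with a blunt end 48 mm below the origin. 0.12 kg.
- bolt: Dark steel shoulder bolt standing upright, without thread (it drops in). Origin on its axis at the underside of its flange; z up. Above: flange 30 mm wide and 3 mm thick, then a knurled head 22 mm in diameter up to 26 mm above the origin. Below: shoulder 22 mm in diameter for 5.5 mm, coning to 10 mm in diameter at 9.5 mm, straight to a short chamfer and a flat end 23 mm below the origin. 0.12 kg.
- silver_cuff: Bystander: open silver cuff bracelet, 54 x 59 x 22 mm, behind the block. Leave it alone.
- loupe_glass: Bystander: round magnifier with black handle, 42 x 87 x 9 mm, at the back left. Leave it alone.
- bench_block: Bystander: small loose square steel block, 62 x 62 x 20 mm, at the back. Leave it alone.

How it is judged:
On the way, in this order (a step that is already met when the one before it is completed fails the run):
1. the drift is fully home in one of the plate's holes, its flange flush on the plate (((horizontal distance between drift and plate_hole0 below 0.004 m and z of drift in the frame of plate_hole0 between -0.003 and 0.0025 m and angle between the z axis of drift and the z axis of stake_plate, either way round below 0.09 rad) or (horizontal distance between drift and plate_hole1 below 0.004 m and z of drift in the frame of plate_hole1 between -0.003 and 0.0025 m and angle between the z axis of drift and the z axis of stake_plate, either way round below 0.09 rad))), for 0.2 s.
2. the drift still home, the bolt is fully home in the other hole (((horizontal distance between drift and plate_hole0 below 0.004 m and z of drift in the frame of plate_hole0 between -0.003 and 0.0025 m and angle between the z axis of each of drift, bolt and the z axis of stake_plate, either way round below 0.09 rad and horizontal distance between bolt and plate_hole1 below 0.004 m and z of bolt in the frame of plate_hole1 between -0.003 and 0.0025 m) or (horizontal distance between drift and plate_hole1 below 0.004 m and z of drift in the frame of plate_hole1 between -0.003 and 0.0025 m and angle between the z axis of each of drift, bolt and the z axis of stake_plate, either way round below 0.09 rad and horizontal distance between bolt and plate_hole0 below 0.004 m and z of bolt in the frame of plate_hole0 between -0.003 and 0.0025 m))), for 0.2 s.
At the end, for the whole second after the job is handed in: The drift stands in one plate hole and the bolt in the other, each with its flange within 2.5 mm of the plate's top, within 4 mm of the hole's centre and square to the plate within 5 degrees; the plate lies seated on the block between its lips (within 3 mm in height, 5 mm sideways); all at rest (((horizontal distance between drift and plate_hole0 below 0.004 m and z of drift in the frame of plate_hole0 between -0.003 and 0.0025 m and angle between the z axis of each of drift, bolt and the z axis of stake_plate, either way round below 0.09 rad and horizontal distance between bolt and plate_hole1 below 0.004 m and z of bolt in the frame of plate_hole1 between -0.003 and 0.0025 m) or (horizontal distance between drift and plate_hole1 below 0.004 m and z of drift in the frame of plate_hole1 between -0.003 and 0.0025 m and angle between the z axis of each of drift, bolt and the z axis of stake_plate, either way round below 0.09 rad and horizontal distance between bolt and plate_hole0 below 0.004 m and z of bolt in the frame of plate_hole0 between -0.003 and 0.0025 m)) and z of stake_plate in the frame of block below 0.053 m and angle between the z axis of stake_plate and the z axis of block, either way round below 0.04 rad and horizontal distance between stake_plate and block below 0.005 m and linear speed of each of drift, bolt, stake_plate below 0.02 m/s); the robot touches nothing.
It fails at once if the silver cuff is shifted by more than 3 cm (distance of silver_cuff from where it was at the start of the episode above 0.03 m).
It fails at once if the magnifier is shifted by more than 3 cm (distance of loupe_glass from where it was at the start of the episode above 0.03 m).
It fails at once if the small steel bench block is shifted by more than 3 cm (distance of bench_block from where it was at the start of the episode above 0.03 m).
It also fails if it takes over 64 s, if anything falls off the work surface, if the arm or the gripper's body presses on something with over 40 N, if the wrist force passes 120 N, or if a joint passes its speed limit or range.

## Robot

A 6-joint arm with a two-finger parallel gripper is mounted at the origin on a cart in front of the work surface, level with it; the furniture and walls round the work are solid. World frame = base frame: x ahead of the robot, y to its left, z up, the work surface at z = 0. Lengths are in m, angles in rad, forces in N, time in s.
With the tool pointing down it reaches from about 0.4 to 0.825 m from the base axis. Payload 7 kg.
Tool frame: the origin (TCP) lies midway between the tips of the shut fingers; the grasp point (between the pads) lies 19 mm behind it; z points along the fingers, y is the direction in which the jaws open and shut (so a half turn about z gives the same grasp; the last joint's range is limited). The gripper opens to 88 mm and grips with 3 to 60 N. Pads are 19 mm wide; open, the fingers measure 130 mm over their backs; the gripper's body (78 mm by 193 mm) begins 47 mm behind the grasp point.
Start: joints at [1.459, 0.359, 0.012, 0, -1.224, -0.288], TCP at [0.263, 0.622, 0.227] pointing down, gripper open.
Joint ranges: [-3.07, 3.07], [-1.43, 2.12], [-1.02, 1.25], [-3.03, 1.67], [-3.05, -0], [-3.03, 3.03]. Speed limits (rad/s): [2.39, 2.39, 3.01, 3.14, 3.14, 3.14].

## Interface

Orientations are given as a unit quaternion [w, x, y, z].
In Python, from plant import monitor, optics, env gives the robot as it stands.
- The arm moves only by the tool send_rows, never from a script. Its argument "plan" is text: rows parted by semicolons, each of 7 numbers parted by spaces: the finger opening in mm, from 0 to 87.6, then the shift along the world's x, y, z in mm, then the turn, a rotation vector about the world's x, y, z in rad. In form: hand x y z wx wy wz; .... A call has exactly 8 rows; each row is the pose to reach, as a shift and turn from the pose commanded when the call began; what a row does not reach only later rows make up. A row lasts 1/10 s, in which the tool goes at most 50 mm and 8.59 degrees, less where a joint would pass 70% of its speed; a pose out of reach is approached as far as the arm can. A call with a gripper value outside its range is refused whole. The fingers move at their own pace and stop on an object; "newtons" is the grip in N (left out, the last holds). Time passes only in rows, so rows that repeat a pose let the fingers close, or fill a call up. It gives the time, the measured TCP pose, the force and the opening at its end, in the units of the state.
- monitor.observe(): the state, without advancing time (a new reading comes with each control period).
- optics.snapshot(name): name is "scene" or "top" or "wrist"; returns a dict with "img" (384x512x3 uint8, blue, green, red), "range_z" (384x512 float32, m along the optical axis (not along the pixel's ray), 0 where there is no reading), "fx", "fy", "cx", "cy" (pixels), "R" (3x3) and "t" (3): a world point X has camera coordinates R X + t; the wrist camera has in their place "tool_from_camera" (4x4, takes a point from camera to tool coordinates, whose origin is the TCP and whose axes are the flange's). Camera axes: x right, y down, z forward; pixel columns grow to the right and rows downward; lengths in m; the calibration is good to about 2 mm. A picture is of the moment at which its call begins: read the wrist's pose just before it.
- env.hand_in(): hands the job in, once; it reports no verdict.
Trained networks look in the newest picture that a camera, given by its name, has taken for a name from the list of things; names that differ only in an ending like _2 or _b are one class to them, and where a whole thing is asked for, a point or a joint stands for the part that bears it (a point fixed in the world has none). Each returns a list of dicts, best first, with "p" (0 to 1); they miss things now and then, are a little off and sometimes report something else, mostly with a low value. They report only what shows in the picture. A call takes as long as a camera call.
- optics.look_for(camera, query): "position" ([column, row] in pixels, amid what is visible of it).
- optics.silhouettes(camera, query): "mask" (384x512 bool, what is visible of it) and "position" ([column, row] in pixels, amid what is visible of it).
The state is a dict: "time_s": time; "qpos": joint angles; "joint_velocities": joint speeds; "tau": joint torques, N m; "position": TCP position; "eef_rot": TCP orientation; "wrist_force": force on the tool from outside, world axes, zero at the start; "moment": the same for the moment, N m; "grip_width": opening from 0.0 (shut) to 1.0 (fully open).
Only numpy, scipy, OpenCV 4.12 (cv2) and the standard library are available. Lean on these libraries where they do the work, as an engineer would, in place of code of your own. Each camera call takes 0.05 s, during which the arm holds its last target.

## Working session

There is one attempt and no reset: what is moved stays moved. The work goes in short steps, Python scripts to look and compute and a tool call to move; the robot and the scene stay as the last step left them, time stands still between calls to the robot, and variables do not carry over. Pictures are saved under pics/ and viewed, and the job is handed in when it is done.

Besides the shell and the picture viewer there is one more tool, called by a JSON object that holds its "op" and its "data", one argument or row to a line. send_rows: Moves the arm, as the interface text tells. Its arguments: {"type":"object","properties":{"plan":{"type":"string"},"newtons":{"type":"number"}},"required":["plan"]}

```bash
mkdir -p pics; ls; cat > h.py <<'E'
import numpy as np, cv2
from plant import monitor, optics, env
def pt(s,u,v,z=None):
    r=np.array([(u-s['cx'])/s['fx'],(v-s['cy'])/s['fy'],1.0])
    R=np.array(s['R']);t=np.array(s['t'])
    if z is None:
        d=s['range_z'][int(round(v)),int(round(u))]
        return R.T@(r*d-t)
    o=-R.T@t; w=R.T@r
    return o+w*(z-o[2])/w[2]
E
python3 - <<'E'
from h import *
print(monitor.observe())
for c in ['scene','top']:
    s=optics.snapshot(c); cv2.imwrite(f'pics/{c}0.png',s['img'])
    print(c,s['fx'],s['cx'],s['cy'],-np.array(s['R']).T@s['t'])
    for q in ['block','stake_plate','plate_hole0','plate_hole1','rack','drift','bolt','silver_cuff','loupe_glass','bench_block']:
        for d in optics.look_for(c,q)[:2]:
            print(q,d['p'],d['position'],pt(s,*d['position']).round(4))
s=optics.snapshot('wrist');cv2.imwrite('pics/w0.png',s['img']);print(s['tool_from_camera'],s['fx'])
E
```

```text
pics
{'time_s': 0.0, 'qpos': array([ 1.45908528e+00,  3.59372550e-01,  1.10510751e-02, -3.33460369e-04,
       -1.22408380e+00, -2.88104355e-01]), 'joint_velocities': array([-1.82064971e-04, -2.46503612e-04, -8.07575439e-05, -4.06111328e-04,
       -4.67631860e-04,  3.20975371e-04]), 'tau': array([-2.26786622e-03, -5.82717025e+01,  2.93043870e+01,  6.99736655e+00,
        6.81309117e-03, -1.51407144e-04]), 'position': array([0.26258048, 0.62130474, 0.22563157]), 'eef_rot': array([ 8.15155762e-04,  9.80073304e-01, -1.98634455e-01, -8.52939385e-05]), 'wrist_force': array([-0.89330247, -0.40820701,  0.23059553]), 'moment': array([-0.02040449, -0.03641745, -0.03891136]), 'grip_width': 0.999052588238814}
scene 408.6808953765319 251.20204681248717 189.84634584422517 [ 0.08299575 -0.48897829  0.49913709]
block 0.75 [201.6, 207.6] [0.5588 0.0409 0.0412]
stake_plate 0.77 [198.4, 188.1] [0.5846 0.0747 0.0635]
plate_hole0 0.92 [199.0, 187.9] [0.5852 0.0735 0.0641]
plate_hole1 0.92 [199.0, 187.9] [0.5852 0.0735 0.0641]
rack 0.92 [304.4, 235.7] [ 0.6039 -0.18    0.0484]
rack 0.45 [294.3, 208.0] [
[... 890 characters left out ...]
 223.1] [0.5893 0.0805 0.0616]
drift 0.4 [339.7, 208.8] [ 0.6261 -0.1781  0.0983]
bolt 0.57 [314.0, 201.5] [ 0.6426 -0.1226  0.0799]
silver_cuff 0.45 [251.0, 155.4] [ 0.7612  0.0259 -0.0047]
silver_cuff 0.23 [233.3, 236.1] [0.56   0.0601 0.057 ]
loupe_glass 0.91 [158.4, 182.2] [0.6869 0.2502 0.0095]
bench_block 0.8 [300.2, 143.1] [ 0.7905 -0.0943  0.0169]
bench_block 0.51 [229.6, 238.0] [0.5554 0.0683 0.0605]
[[ 4.97086466e-04 -9.58393117e-01 -2.85451197e-01  7.64751216e-02]
 [ 9.99999654e-01  2.86053575e-04  7.80989953e-04  9.78462734e-04]
 [-6.66841060e-04 -2.85451486e-01  9.58392928e-01 -1.57388841e-01]
 [ 0.00000000e+00  0.00000000e+00  0.00000000e+00  1.00000000e+00]] 329.48466046276906
```

```bash
python3 - <<'E'
import cv2
a=cv2.imread('pics/top0.png')[110:310,130:390]
cv2.imwrite('pics/top0c.png',cv2.resize(a,(780,600),interpolation=cv2.INTER_CUBIC))
a=cv2.imread('pics/scene0.png')[120:290,110:370]
cv2.imwrite('pics/scene0c.png',cv2.resize(a,(780,510),interpolation=cv2.INTER_CUBIC))
E
```

```text
(no output)
```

View pics/top0c.png

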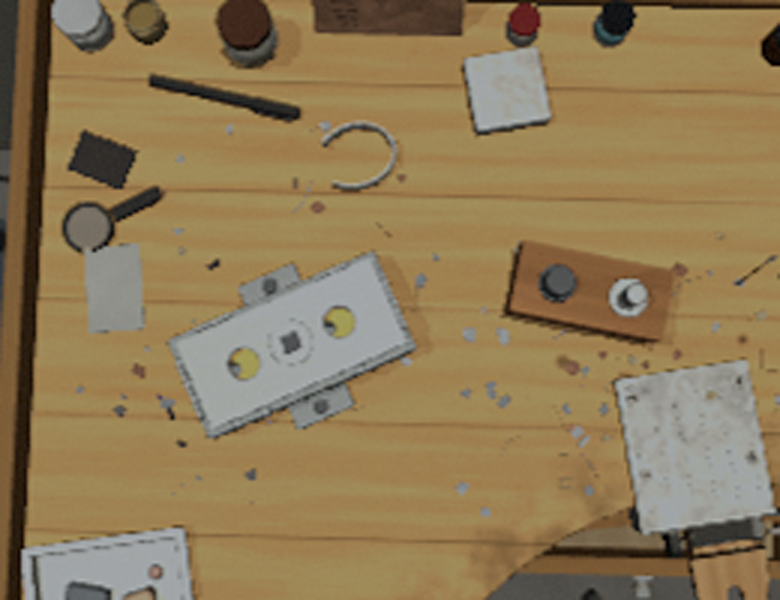

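View pics/scene0c.png

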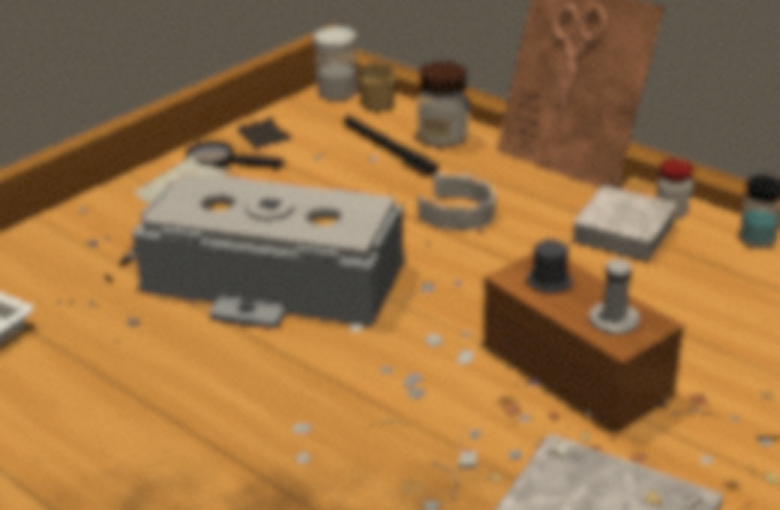

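```bash
python3 - <<'E'
from h import *
s=optics.snapshot('top')
c=lambda x,y:(130+x/3-.33,110+y/3-.33)
for n,p,z in [('hA',(244,363),.058),('hB',(339,322),.058),('boss',(291,343),.062),('drift top',(635,291),.096),('dflange',(628,298),.059),('bolttop',(558,279),.082)]:
    print(n,pt(s,*c(*p),z).round(4))
E
```

```text
hA [0.5712 0.1119 0.058 ]
hB [0.6045 0.0396 0.058 ]
boss [0.5873 0.0759 0.062 ]
drift top [ 0.6311 -0.1821  0.096 ]
dflange [ 0.6283 -0.1829  0.059 ]
bolttop [ 0.6399 -0.1262  0.082 ]
```

{"op": "send_rows", "data": {
  "plan": "87.6 30 -50 0 0 0 -0.1; 87.6 60 -98 0 0 0 -0.2; 87.6 85 -140 0 0 0 -0.3; 87.6 110 -182 0 0 0 -0.4; 87.6 135 -224 0 0 0 -0.5; 87.6 160 -266 0 0 0 -0.6; 87.6 185 -308 0 0 0 -0.7; 87.6 210 -350 0 0 0 -0.76"
}}

```text
time_s: 2.0
position: [0.4693, 0.277, 0.227]
eef_rot: [-0.0, 0.836, -0.549, 0.0]
wrist_force: [2.2, 0.6, 0.0]
grip_width: 0.998
```

{"op": "send_rows", "data": {
  "plan": "87.6 22 -42 5 0 0 0; 87.6 44 -84 10 0 0 0; 87.6 66 -126 15 0 0 0; 87.6 90 -165 20 0 0 0; 87.6 115 -196 20 0 0 0; 87.6 115 -196 20 0 0 0; 87.6 115 -196 20 0 0 0; 87.6 115 -196 20 0 0 0"
}}

```text
time_s: 2.8
position: [0.5832, 0.0831, 0.2465]
eef_rot: [0.0, 0.837, -0.548, -0.0]
wrist_force: [-0.0, -0.4, 0.8]
grip_width: 1.002
```

```bash
cat >> h.py <<'E'
from scipy.spatial.transform import Rotation as Ro
def wsnap():
    o=monitor.observe(); s=optics.snapshot('wrist')
    q=o['eef_rot']; T=np.eye(4); T[:3,:3]=Ro.from_quat([q[1],q[2],q[3],q[0]]).as_matrix(); T[:3,3]=o['position']
    C=np.linalg.inv(T@s['tool_from_camera']); s['R']=C[:3,:3]; s['t']=C[:3,3]; s['o']=o
    return s
E
python3 - <<'E'
from h import *
s=wsnap(); cv2.imwrite('pics/w1.png',cv2.resize(s['img'],(768,576),interpolation=cv2.INTER_CUBIC))
np.savez('w1.npz',**{k:s[k] for k in ['img','range_z','R','t','fx','fy','cx','cy']})
print(s['o']['position'],s['o']['eef_rot'])
for q in ['plate_hole0','channel','drift','bolt','stake_plate']:
    for d in optics.look_for('wrist',q)[:2]: print(q,d,pt(s,*d['position']).round(4))
E
```

```text
[0.5832346  0.08306387 0.24647921] [ 2.51050372e-05  8.36538569e-01 -5.47908029e-01 -1.19739791e-04]
plate_hole0 {'position': [254.3, 154.7], 'p': 0.7} [0.5903 0.0703 0.0621]
channel {'position': [257.2, 130.3], 'p': 0.72} [0.595  0.0517 0.0043]
drift {'position': [253.7, 154.0], 'p': 0.48} [0.6131 0.0117 0.4039]
drift {'position': [255.7, 131.8], 'p': 0.43} [0.5959 0.0541 0.0037]
stake_plate {'position': [254.8, 155.3], 'p': 0.98} [0.5895 0.0708 0.0617]
```

View pics/w1.png

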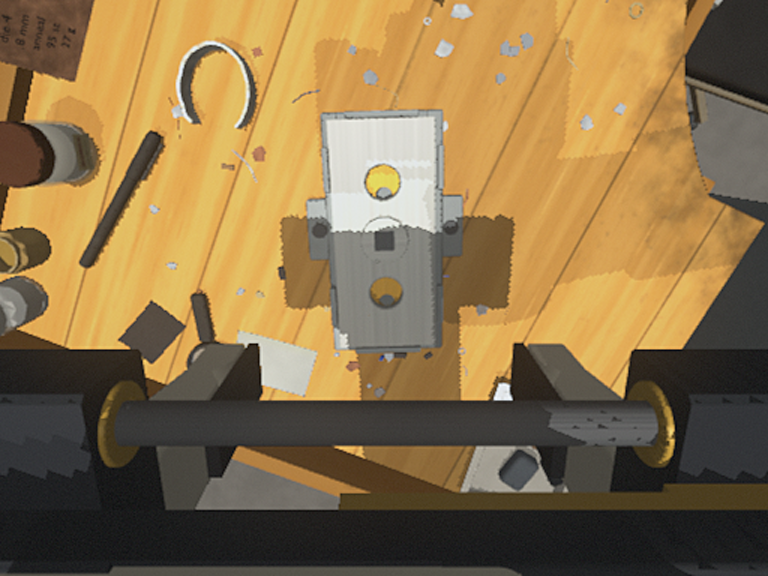

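```bash
python3 - <<'E'
from h import *
d=dict(np.load('w1.npz')); im=d['img']
c=im[95:225,200:310]
cv2.imwrite('pics/w1c.png',cv2.resize(c,(660,780)[0:2] if 0 else (508,600),interpolation=cv2.INTER_CUBIC))
E
```

```text
(no output)
```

View pics/w1c.png

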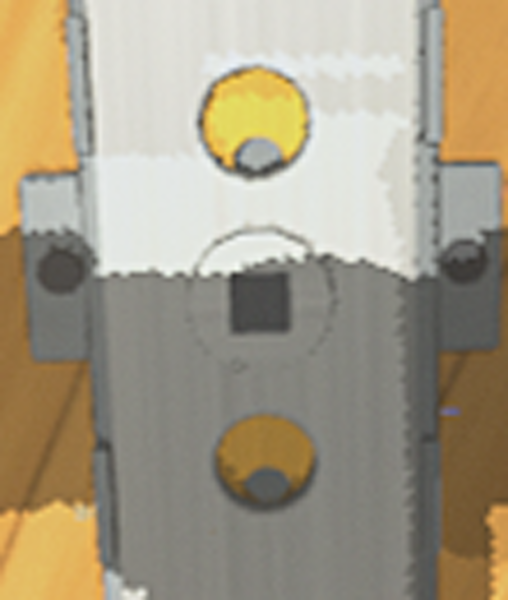

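```bash
python3 - <<'E'
from h import *
d=dict(np.load('w1.npz')); d={k:(v if v.ndim else float(v)) for k,v in d.items()}
c=lambda x,y:(200+x/4.615-.4,95+y/4.615-.4)
P={}
for n,p,z in [('B',(254,121.5),.058),('A',(265,462),.058),('boss',(261,297),.062),('Bl',(198,121),.058),('Br',(310,121),.058),('Bt',(254,65),.058),('Bb',(254,178),.058),('sB_top',(258,138),.048),('sBl',(234,158),.048),('sBr',(283,158),.048),('sA_top',(268,467),.048),('At',(265,414),.058)]:
    P[n]=pt(d,*c(*p),z); print(n,P[n].round(4))
ax=P['A']-P['B']; L=np.linalg.norm(ax);u=ax/L;print('ax',L,u,np.degrees(np.arctan2(u[1],u[0])))
m=(P['A']+P['B'])/2; print('mid',m)
for n in ['sB_top','sA_top']:
    for h in 'AB':
        print(n,h,(P[n]-P[h])@u, 'center',(P[n]-P[h])@u+.006)
E
```

```text
B [0.6037 0.0386 0.058 ]
A [0.5695 0.1106 0.058 ]
boss [0.5867 0.0737 0.062 ]
Bl [0.6152 0.0435 0.058 ]
Br [0.5923 0.0335 0.058 ]
Bt [0.6086 0.0274 0.058 ]
Bb [0.5987 0.0501 0.058 ]
sB_top [0.6011 0.0424 0.048 ]
sBl [0.6043 0.0488 0.048 ]
sBr [0.594  0.0443 0.048 ]
sA_top [0.5671 0.1144 0.048 ]
At [0.5743 0.0998 0.058 ]
ax 0.07970907852321767 [-0.42812519  0.90371944  0.        ] 115.34863850669025
mid [0.58661099 0.07462695 0.058     ]
sB_top A -0.07512756311265777 center -0.06912756311265776
sB_top B 0.004581515410559905 center 0.010581515410559905
sA_top A 0.004432907997152248 center 0.010432907997152248
sA_top B 0.08414198652036992 center 0.09014198652036992
```

{"op": "send_rows", "data": {
  "plan": "60 7 -40 0 0 0 -0.1; 60 14 -80 0 0 0 -0.2; 60 21 -120 0 0 0 -0.3; 60 28 -160 0 0 0 -0.4; 60 35 -200 0 0 0 -0.5; 60 42 -241 0 0 0 -0.57; 60 42 -241 0 0 0 -0.57; 60 42 -241 0 0 0 -0.57"
}}

```text
time_s: 3.9
position: [0.6254, -0.159, 0.2461]
eef_rot: [-0.0, -0.648, 0.761, 0.0]
wrist_force: [0.7, -0.3, -0.5]
grip_width: 0.68
```

```bash
python3 - <<'E'
from h import *
s=wsnap(); cv2.imwrite('pics/w2.png',cv2.resize(s['img'],(768,576),interpolation=cv2.INTER_CUBIC))
np.savez('w2.npz',**{k:s[k] for k in ['img','range_z','R','t','fx','fy','cx','cy']})
print(s['o']['position'],s['o']['eef_rot'])
for q in ['drift','bolt','rack']:
    for d in optics.look_for('wrist',q)[:2]: print(q,d,pt(s,*d['position']).round(4))
E
```

```text
[ 0.62540871 -0.15895204  0.24612809] [-2.18741906e-04 -6.48226715e-01  7.61447316e-01  2.49663832e-04]
drift {'position': [250.5, 144.0], 'p': 0.92} [ 0.6254 -0.1905  0.0927]
drift {'position': [190.0, 316.1], 'p': 0.2} [ 7.564e-01  5.430e-02 -3.000e-04]
bolt {'position': [250.2, 197.1], 'p': 0.78} [ 0.6351 -0.1353  0.0823]
rack {'position': [245.2, 163.2], 'p': 0.64} [ 0.636  -0.1654  0.0545]
rack {'position': [295.4, 312.6], 'p': 0.23} [0.6063 0.0363 0.0474]
```

View pics/w2.png

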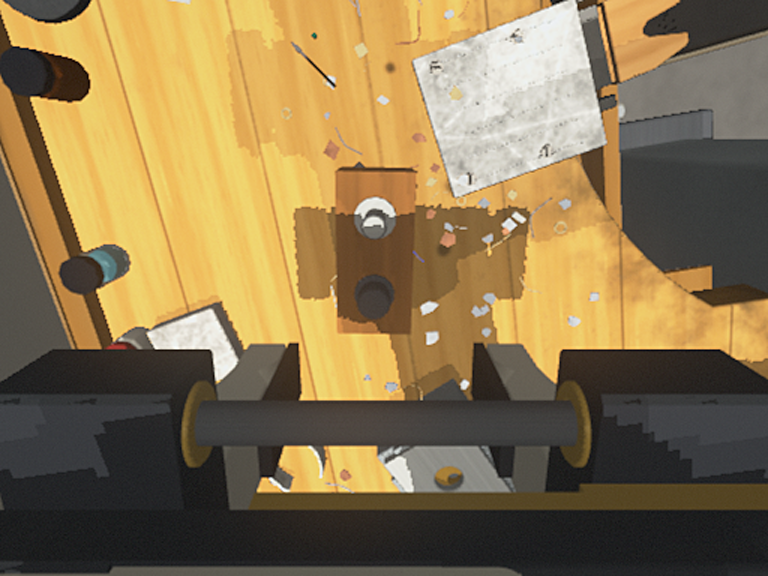

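```bash
python3 - <<'E'
from h import *
d=dict(np.load('w2.npz')); im=d['img']
cv2.imwrite('pics/w2c.png',cv2.resize(im[120:220,210:290],(640,800)[0:2] if 0 else (480,600),interpolation=cv2.INTER_CUBIC))
E
```

```text
(no output)
```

View pics/w2c.png

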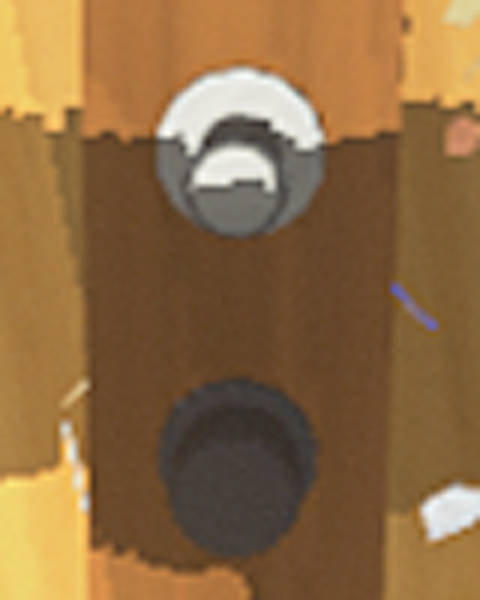

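```bash
python3 - <<'E'
from h import *
d=dict(np.load('w2.npz')); d={k:(v if v.ndim else float(v)) for k,v in d.items()}
c=lambda x,y:(210+x/6-.4,120+y/6-.4)
for n,p,z in [('dfl',(240.5,152),.059),('dtop',(235,189),.096),('btop',(236,490),.082),('bfl',(237.5,457),.059)]:
    print(n,pt(d,*c(*p),z).round(4))
E
```

```text
dfl [ 0.6278 -0.1847  0.059 ]
dtop [ 0.6279 -0.1846  0.096 ]
btop [ 0.6371 -0.131   0.082 ]
bfl [ 0.6376 -0.1297  0.059 ]
```

{"op": "send_rows", "data": {
  "plan": "50 -2 -20 -40 0 0 0; 50 -2 -20 -80 0 0 0; 45 -2 -20 -120 0 0 0; 45 -2 -20 -130 0 0 0; 45 -2 -20 -130 0 0 0; 45 -2 -20 -130 0 0 0; 45 -2 -20 -130 0 0 0; 45 -2 -20 -130 0 0 0"
}}

```text
time_s: 4.9
position: [0.6247, -0.1782, 0.1186]
eef_rot: [0.001, -0.649, 0.761, -0.001]
wrist_force: [0.7, 0.4, 0.7]
grip_width: 0.517
```

```bash
python3 - <<'E'
from h import *
s=wsnap(); cv2.imwrite('pics/w3.png',cv2.resize(s['img'],(768,576),interpolation=cv2.INTER_CUBIC))
np.savez('w3.npz',**{k:s[k] for k in ['img','range_z','R','t','fx','fy','cx','cy']})
print(s['o']['position'],s['o']['eef_rot'],s['o']['wrist_force'])
E
```

```text
[ 0.62465048 -0.1781522   0.11858853] [ 0.00113918 -0.64886306  0.76090359 -0.00107772] [0.70698584 0.4256677  0.6617317 ]
```

View pics/w3.png

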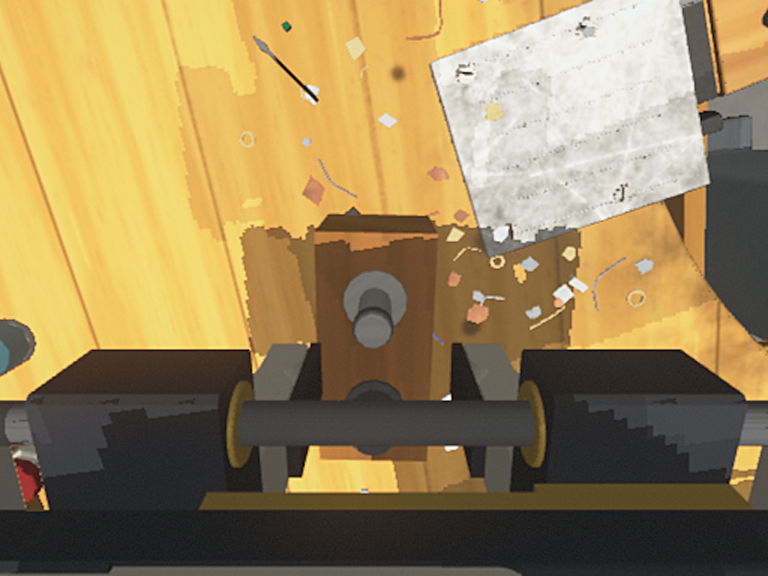

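```bash
python3 - <<'E'
from h import *
d=dict(np.load('w3.npz')); d={k:(v if v.ndim else float(v)) for k,v in d.items()}
for n,p,z in [('dfl',(375.5,300),.059),('dtop',(374,327),.096)]:
    print(n,pt(d,p[0]/1.5-.2,p[1]/1.5-.2,z).round(4))
o=monitor.observe();print(o['position'])
E
```

```text
dfl [ 0.6275 -0.1852  0.059 ]
dtop [ 0.627  -0.1863  0.096 ]
[ 0.62437285 -0.1781755   0.11822137]
```

{"op": "send_rows", "data": {
  "plan": "45 2.8 -7.5 0 0 0 0; 45 2.8 -7.5 -27 0 0 0; 45 2.8 -7.5 -54 0 0 0; 45 2.8 -7.5 -54 0 0 0; 0 2.8 -7.5 -54 0 0 0; 0 2.8 -7.5 -54 0 0 0; 0 2.8 -7.5 -54 0 0 0; 0 2.8 -7.5 -54 0 0 0",
  "newtons": 50
}}

```text
time_s: 5.75
position: [0.627, -0.1858, 0.0638]
eef_rot: [0.001, -0.649, 0.761, -0.001]
wrist_force: [0.2, -0.3, 0.1]
grip_width: 0.213
```

```bash
python3 - <<'E'
from h import *
s=wsnap(); cv2.imwrite('pics/w4.png',cv2.resize(s['img'],(768,576),interpolation=cv2.INTER_CUBIC))
print(s['o']['position'],s['o']['eef_rot'],s['o']['wrist_force'],s['o']['grip_width']*88)
s=optics.snapshot('scene'); cv2.imwrite('pics/s4.png',cv2.resize(s['img'][130:290,200:400],(750,600)))
E
```

```text
[ 0.62701316 -0.18579962  0.06376957] [ 6.64997536e-04 -6.48759183e-01  7.60993210e-01 -6.44577573e-04] [ 0.15915912 -0.27615651  0.09827075] 18.786027098389738
```

View pics/s4.png

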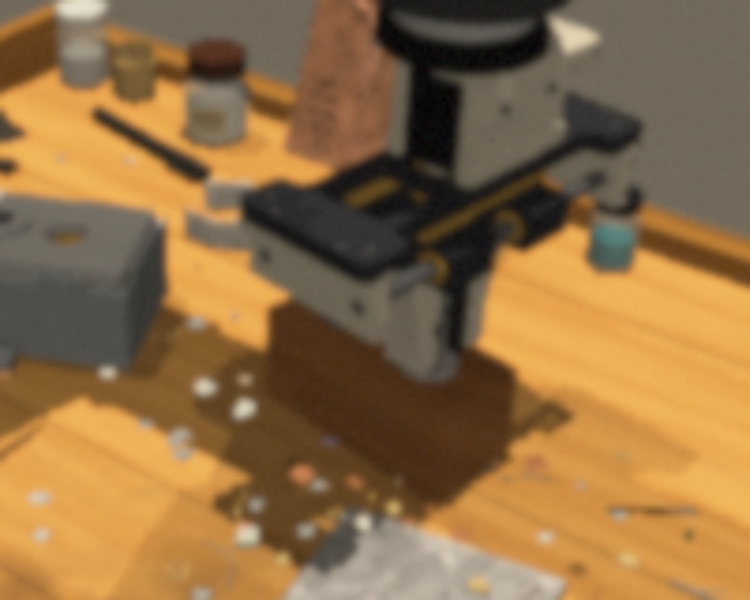

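{"op": "send_rows", "data": {
  "plan": "0 0 0 0 0 0 0; 0 0 0 0 0 0 0; 0 0 0 0 0 0 0; 0 0 0 20 0 0 0; 0 0 0 40 0 0 0; 0 0 0 60 0 0 0; 0 0 0 80 0 0 0; 0 0 0 80 0 0 0"
}}

```text
time_s: 6.65
position: [0.6278, -0.1859, 0.1454]
eef_rot: [0.001, -0.649, 0.761, -0.002]
wrist_force: [0.1, 0.7, -0.6]
grip_width: 0.157
```

```bash
python3 - <<'E'
from h import *
s=wsnap(); cv2.imwrite('pics/w5.png',cv2.resize(s['img'],(768,576),interpolation=cv2.INTER_CUBIC))
print(s['o']['position'],s['o']['eef_rot'],s['o']['wrist_force'],s['o']['grip_width']*88)
E
```

```text
[ 0.62780786 -0.18589907  0.14539188] [ 0.00147349 -0.64887548  0.76089149 -0.0016081 ] [ 0.05533415  0.67357726 -0.55982216] 13.850294396329133
```

View pics/w5.png

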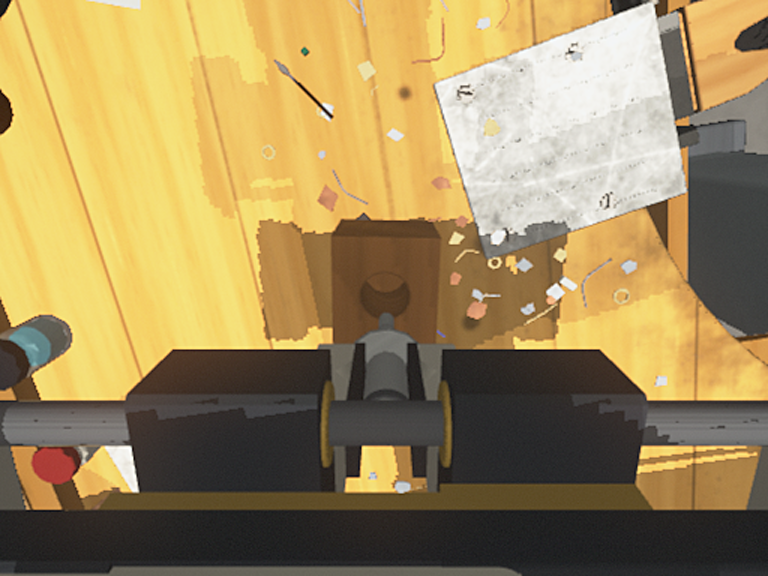

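{"op": "send_rows", "data": {
  "plan": "0 0 0 30 0 0 0; 0 -3 20 35 0 0 -0.13; 0 -7 60 35 0 0 -0.27; 0 -12 100 35 0 0 -0.41; 0 -17 140 35 0 0 -0.55; 0 -22 180 35 0 0 -0.69; 0 -25 215 35 0 0 -0.83; 0 -27.5 231.7 35 0 0 -0.97"
}}

```text
time_s: 7.5
position: [0.5977, 0.0485, 0.176]
eef_rot: [-0.001, -0.217, 0.976, 0.0]
wrist_force: [0.7, -0.3, -2.1]
grip_width: 0.159
```

{"op": "send_rows", "data": {
  "plan": "0 0 0 0 0 0 0; 0 0 0 -20 0 0 0; 0 0 0 -35 0 0 0; 0 0 0 -45 0 0 0; 0 0 0 -45 0 0 0; 0 0 0 -45 0 0 0; 0 0 0 -45 0 0 0; 0 0 0 -45 0 0 0"
}}

```text
time_s: 8.3
position: [0.5993, 0.046, 0.1333]
eef_rot: [0.001, -0.219, 0.976, 0.0]
wrist_force: [1.3, -0.1, -0.6]
grip_width: 0.162
```

```bash
python3 - <<'E'
from h import *
s=wsnap(); cv2.imwrite('pics/w6.png',cv2.resize(s['img'],(768,576),interpolation=cv2.INTER_CUBIC))
np.savez('w6.npz',**{k:s[k] for k in ['img','range_z','R','t','fx','fy','cx','cy']})
print(s['o']['position'],s['o']['eef_rot'],s['o']['wrist_force'],s['o']['grip_width']*88)
E
```

```text
[0.59933635 0.04598434 0.13334494] [ 6.67494314e-04 -2.19194981e-01  9.75680845e-01  4.98870245e-05] [ 1.27473965 -0.06174488 -0.59070612] 14.273846266103632
```

View pics/w6.png

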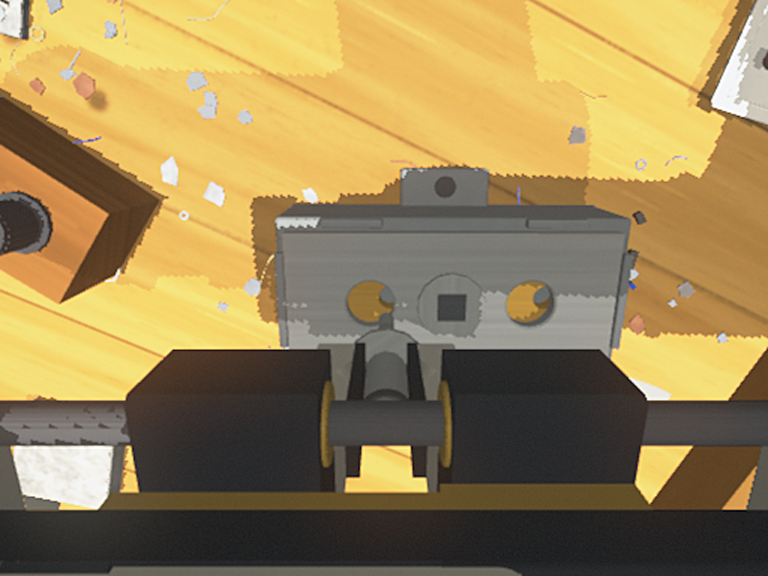

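```bash
python3 - <<'E'
from h import *
d=dict(np.load('w6.npz')); im=d['img']
cv2.imwrite('pics/w6c.png',cv2.resize(im[170:270,215:375],(800,500),interpolation=cv2.INTER_CUBIC))
E
```

```text
(no output)
```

View pics/w6c.png

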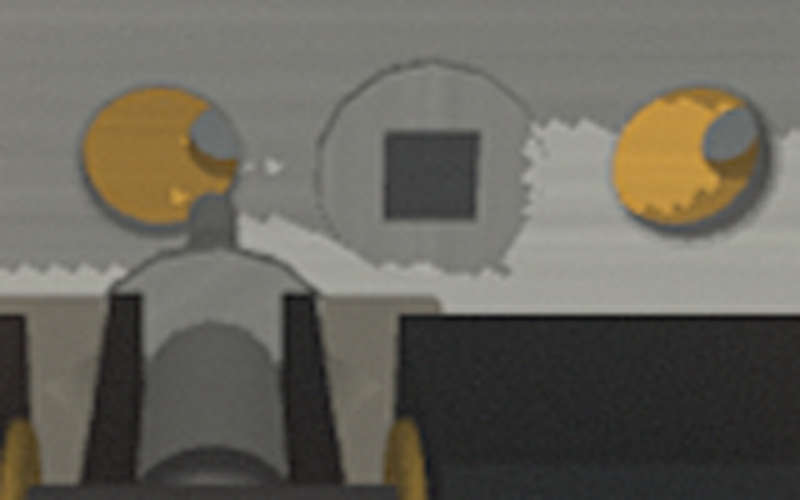

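```bash
python3 - <<'E'
from h import *
d=dict(np.load('w6.npz')); d={k:(v if v.ndim else float(v)) for k,v in d.items()}
c=lambda x,y:(215+x/5-.4,170+y/5-.4)
u=np.array([-.428,.904,0]);v=np.array([.904,.428,0])
B=np.array([.6037,.0386,.058]);
def f(n,p,z):
    w=pt(d,*c(*p),z); e=w-B; print(n,w.round(4),'u %.1f v %.1f'%(e@u*1e3,e@v*1e3)); return w
f('B',(162,157),.058);f('A',(690,160),.058);f('Btop',(160,87),.058);f('Bbot',(160,229),.058)
f('Bl',(82,157),.058);f('Br',(242,157),.058)
f('sl',(190,135),.048);f('st',(205,108),.048);f('stA',(712,112),.048)
f('slA',(704,150),.048)
f('tip',(213,207),.0775);f('tipl',(189,207),.0775);f('tipr',(238,207),.0775);f('tipback',(213,193),.0775)
print(((np.array([.59933635,.04598434,0])-B)@u,(np.array([.59933635,.04598434,0])-B)@v))
# projected tcp axis
for z in (.0775,.058,.048):
    X=np.array([.59934,.04598,z]); q=d['R']@X+d['t']; p=q[:2]/q[2]*d['fx']+[d['cx'],d['cy']]; print(z,(p-[215,170]+.4)*5)
E
```

```text
B [0.6019 0.0388 0.058 ] u 0.9 v -1.5
A [0.5687 0.11   0.058 ] u 79.6 v -1.1
Btop [0.5922 0.034  0.058 ] u 0.7 v -12.4
Bbot [0.6124 0.0433 0.058 ] u 0.5 v 9.9
Bl [0.607 0.028 0.058] u -11.0 v -1.5
Br [0.5968 0.0495 0.058 ] u 12.8 v -1.5
sl [0.6    0.0423 0.048 ] u 5.0 v -1.8
st [0.595  0.0426 0.048 ] u 7.3 v -6.1
stA [0.5622 0.1134 0.048 ] u 85.4 v -5.5
slA [0.5681 0.1154 0.048 ] u 84.7 v 0.6
tip [0.5993 0.046  0.0775] u 8.5 v -0.8
tipl [0.6007 0.043  0.0775] u 5.2 v -0.8
tipr [0.5978 0.0491 0.0775] u 12.0 v -0.8
tipback [0.5975 0.0451 0.0775] u 8.5 v -2.9
(np.float64(0.00854308556000002), np.float64(-0.0007842420800000488))
0.0775 [213.07426704 207.20705838]
0.058 [213.05804979 161.81458046]
0.048 [213.05065526 141.1171121 ]
```

{"op": "send_rows", "data": {
  "plan": "0 -0.1 0.3 0 0 0 0; 0 -0.1 0.3 -8 0 0 0; 0 -0.1 0.3 -16 0 0 0; 0 -0.1 0.3 -22 0 0 0; 0 -0.1 0.3 -25 0 0 0; 0 -0.1 0.3 -27 0 0 0; 0 -0.1 0.3 -27 0 0 0; 0 -0.1 0.3 -27 0 0 0"
}}

```text
time_s: 9.15
position: [0.5989, 0.0463, 0.1057]
eef_rot: [0.0, -0.219, 0.976, -0.0]
wrist_force: [0.0, 0.1, -1.2]
grip_width: 0.16
```

```bash
cat > v.py <<'E'
import sys
from h import *
n=sys.argv[1]
s=wsnap(); im=s['img']
np.savez(n+'.npz',**{k:s[k] for k in ['img','range_z','R','t','fx','fy','cx','cy']})
cv2.imwrite('pics/%s.png'%n,cv2.resize(im[170:270,215:375],(800,500),interpolation=cv2.INTER_CUBIC))
print(s['o']['position'],s['o']['eef_rot'].round(4),s['o']['wrist_force'],s['o']['moment'],s['o']['grip_width']*88)
E
python3 v.py w7
```

```text
[0.598905   0.04628667 0.10570564] [ 1.000e-04 -2.191e-01  9.757e-01 -0.000e+00] [ 0.04528729  0.06237387 -1.16182178] [ 0.06375996 -0.13054004 -0.00278187] 14.081140491327897
```

View pics/w7.png

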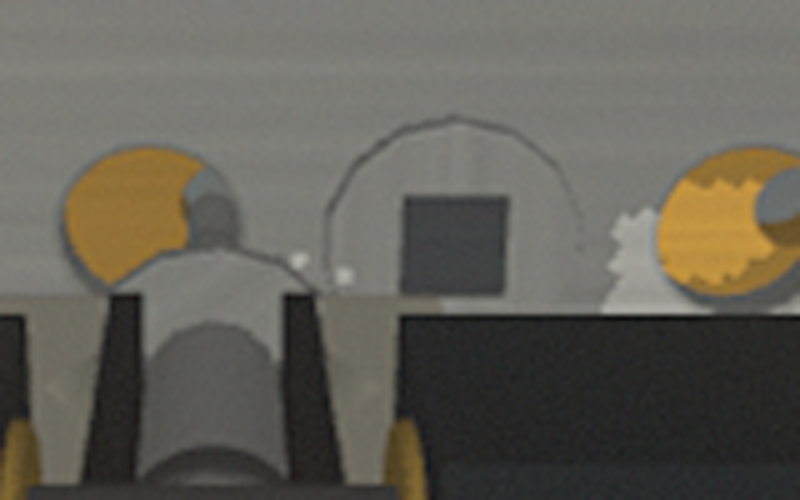

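{"op": "send_rows", "data": {
  "plan": "0 0 0 -2 0 0 0; 0 0 0 -4 0 0 0; 0 0 0 -6 0 0 0; 0 0 0 -8 0 0 0; 0 0 0 -8 0 0 0; 0 0 0 -8 0 0 0; 0 0 0 -8 0 0 0; 0 0 0 -8 0 0 0"
}}

```text
time_s: 10.0
position: [0.5987, 0.0462, 0.0976]
eef_rot: [0.0, -0.219, 0.976, 0.0]
wrist_force: [0.3, -0.6, -1.4]
grip_width: 0.161
```

```bash
python3 v.py w8
```

```text
[0.59874513 0.04624543 0.09761172] [ 0.     -0.2191  0.9757  0.    ] [ 0.25941923 -0.62679676 -1.42978481] [-0.17663462 -0.18785952  0.0003592 ] 14.159061113271385
```

View pics/w8.png

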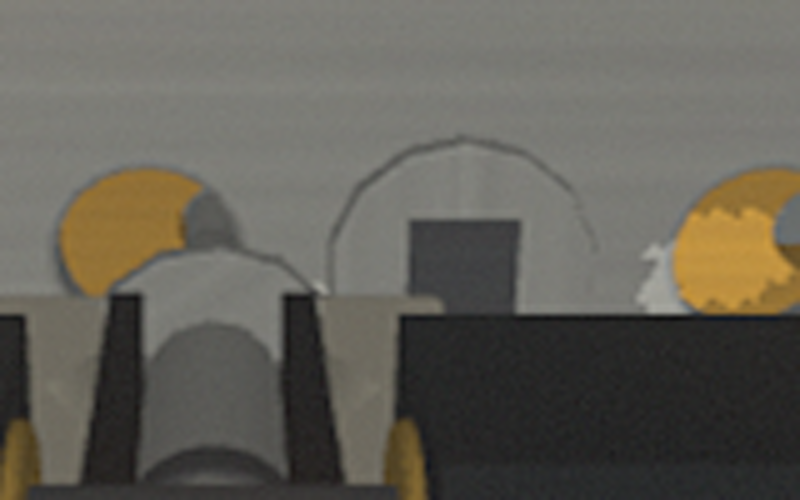

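{"op": "send_rows", "data": {
  "plan": "0 0 0 -3 0 0 0; 0 0 0 -5 0 0 0; 0 0 0 -5 0 0 0; 0 0.9 -1.9 -5 0 0 0; 0 1.8 -3.8 -5 0 0 0; 0 2.7 -5.7 -5 0 0 0; 0 3.5 -7.5 -5 0 0 0; 0 3.5 -7.5 -5 0 0 0"
}}

```text
time_s: 10.85
position: [0.6022, 0.0386, 0.0924]
eef_rot: [-0.0, -0.219, 0.976, 0.0]
wrist_force: [-0.6, 1.5, -2.1]
grip_width: 0.163
```

{"op": "send_rows", "data": {
  "plan": "0 0 0 0 0 0 0; 0 0 0 0 0 0 0; 0 0 0 0 0 0 0; 0 0 0 0 0 0 0; 0 0 0 0 0 0 0; 0 0 0 0 0 0 0; 0 0 0 0 0 0 0; 0 0 0 0 0 0 0"
}}

```text
time_s: 11.65
position: [0.6022, 0.0387, 0.0925]
eef_rot: [-0.0, -0.219, 0.976, -0.0]
wrist_force: [0.1, 0.8, -2.4]
grip_width: 0.159
```

```bash
python3 v.py w9
```

```text
[0.60220454 0.03873236 0.09254581] [-1.000e-04 -2.191e-01  9.757e-01 -0.000e+00] [ 0.13997226  0.76024835 -2.43780577] [ 0.35861572  0.02482798 -0.06689174] 13.975646189394531
```

View pics/w9.png

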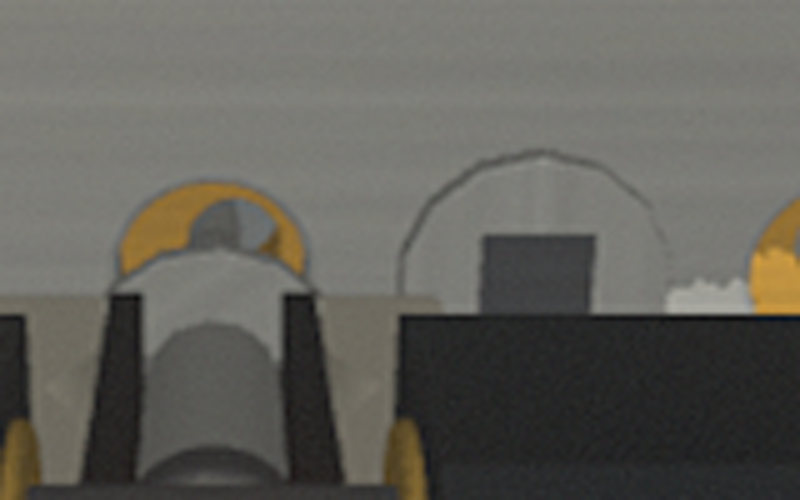

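```bash
python3 - <<'E'
from h import *
d=dict(np.load('w9.npz')); d={k:(v if v.ndim else float(v)) for k,v in d.items()}
c=lambda x,y:(215+x/5-.4,170+y/5-.4)
u=np.array([-.428,.904,0]);v=np.array([.904,.428,0])
T=np.array([.6022,.03873,.058])
for n,p in [('top',(213,181)),('l',(118,255)),('r',(309,255))]:
    e=pt(d,*c(*p),.058)-T; print(n,e@u*1e3,e@v*1e3)
E
```

```text
top -0.01421038372617392 -11.33146729239083
l -11.885670723911817 -1.5421879937351262
r 11.987615024093895 -1.5480703703511391
```

{"op": "send_rows", "data": {
  "plan": "0 0 0 -2 0 0 0; 0 0 0 -4 0 0 0; 0 0 0 -6 0 0 0; 0 0 0 -8 0 0 0; 0 0 0 -10 0 0 0; 0 0 0 -12 0 0 0; 0 0 0 -14 0 0 0; 0 0 0 -14 0 0 0"
}}

```text
time_s: 12.5
position: [0.6021, 0.0387, 0.0781]
eef_rot: [-0.0, -0.219, 0.976, 0.0]
wrist_force: [-0.4, 1.0, -1.4]
grip_width: 0.161
```

{"op": "send_rows", "data": {
  "plan": "0 0.4 0.2 -2 0 0 0; 0 0.4 0.2 -4 0 0 0; 0 0.4 0.2 -6 0 0 0; 0 0.4 0.2 -7.5 0 0 0; 0 0.4 0.2 -9 0 0 0; 0 0.4 0.2 -10.5 0 0 0; 0 0.4 0.2 -11.5 0 0 0; 0 0.4 0.2 -11.5 0 0 0"
}}

```text
time_s: 13.3
position: [0.6025, 0.0389, 0.0668]
eef_rot: [-0.0, -0.219, 0.976, -0.0]
wrist_force: [-1.7, 1.1, -1.5]
grip_width: 0.16
```

```bash
python3 v.py w10; python3 - <<'E'
from h import *
s=optics.snapshot('scene'); cv2.imwrite('pics/s10.png',cv2.resize(s['img'][120:270,100:300],(800,600)))
E
```

```text
[0.60251812 0.03888897 0.06682518] [-2.000e-04 -2.190e-01  9.757e-01 -0.000e+00] [-1.65935635  1.11216568 -1.48828668] [ 0.50845564  0.50480695 -0.0402345 ] 14.041929382095484
```

View pics/s10.png

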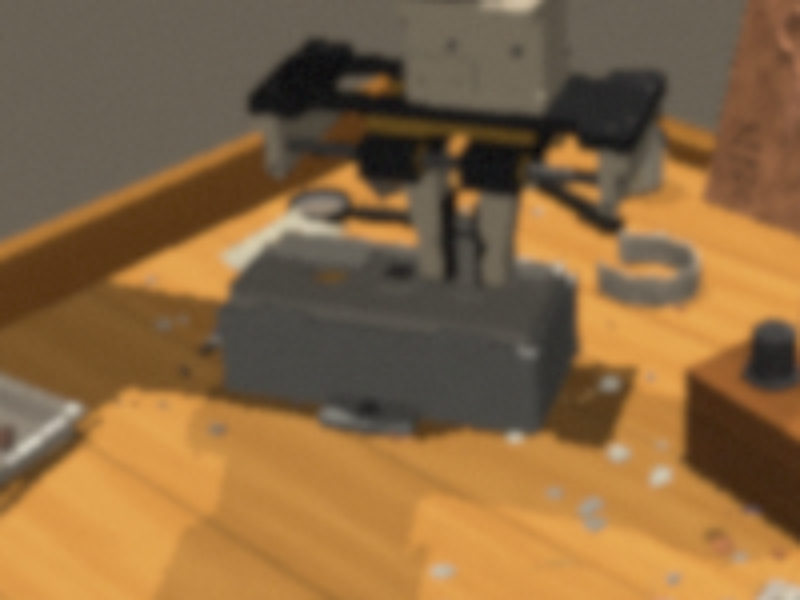

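View pics/w10.png

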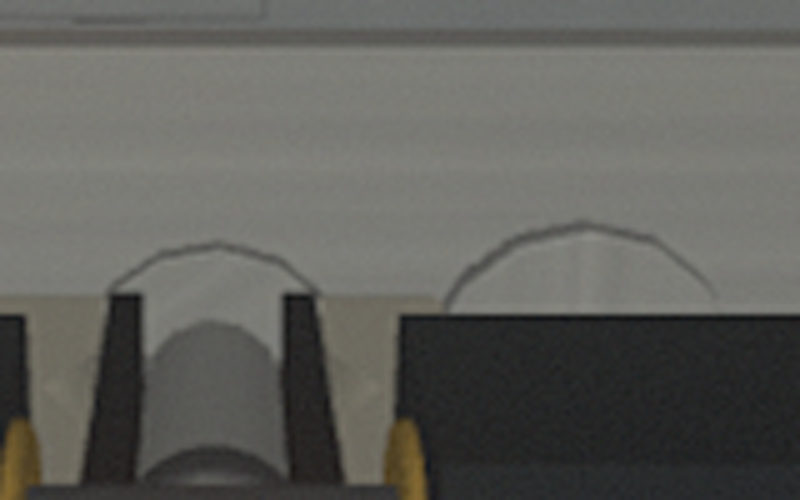

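{"op": "send_rows", "data": {
  "plan": "0 0 0 -0.7 0 0 0; 0 0 0 -1.4 0 0 0; 0 0 0 -1.8 0 0 0; 0 0 0 -1.8 0 0 0; 0 0 0 -1.8 0 0 0; 0 0 0 -1.8 0 0 0; 0 0 0 -1.8 0 0 0; 0 0 0 -1.8 0 0 0"
}}

```text
time_s: 14.2
position: [0.6027, 0.0389, 0.0657]
eef_rot: [0.0, -0.219, 0.976, -0.0]
wrist_force: [-4.2, 0.8, 5.7]
grip_width: 0.16
```

```bash
python3 v.py w11
```

```text
[0.60265743 0.03894861 0.06565343] [ 1.000e-04 -2.192e-01  9.757e-01 -0.000e+00] [-4.15101311  0.76972028  5.73903452] [0.50859547 1.58333518 0.00244392] 14.077411605746672
```

{"op": "send_rows", "data": {
  "plan": "40 0 0 0.3 0 0 0; 45 0 0 0.3 0 0 0; 45 0 0 0.3 0 0 0; 45 0 0 0.3 0 0 0; 45 0 0 20 0 0 0; 45 0 0 60 0 0 0; 45 0 0 100 0 0 0; 45 0 0 140 0 0 0"
}}

```text
time_s: 15.05
position: [0.6026, 0.0389, 0.2067]
eef_rot: [-0.0, -0.219, 0.976, -0.0]
wrist_force: [0.6, 0.8, 0.4]
grip_width: 0.511
```

```bash
python3 v.py w12; python3 - <<'E'
from h import *
d=np.load('w12.npz'); cv2.imwrite('pics/w12f.png',cv2.resize(d['img'],(768,576)))
s=optics.snapshot('scene'); cv2.imwrite('pics/s12.png',cv2.resize(s['img'][120:270,100:300],(800,600)))
E
```

```text
[0.60257211 0.03885473 0.20669992] [-1.000e-04 -2.191e-01  9.757e-01 -1.000e-04] [0.59067863 0.82727447 0.43117349] [ 0.12676418 -0.2908516   0.04906378] 44.960459161093254
```

View pics/s12.png

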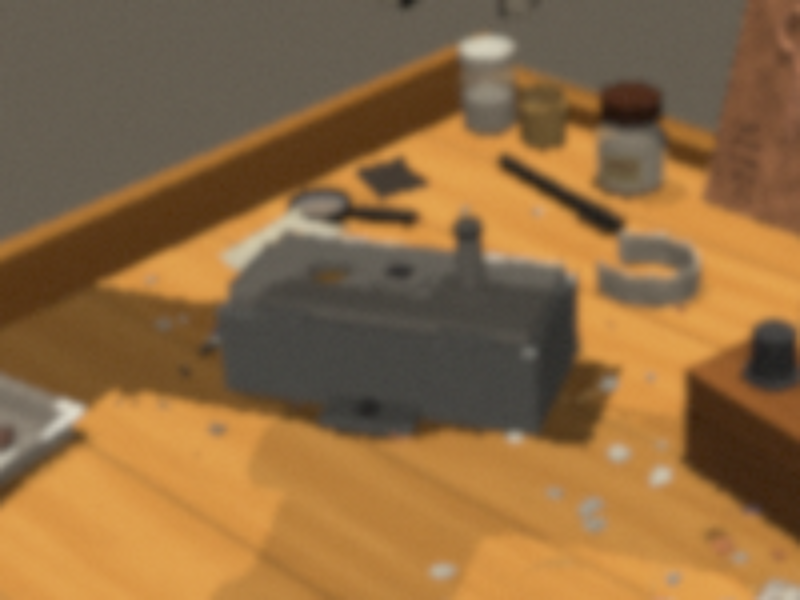

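View pics/w12f.png

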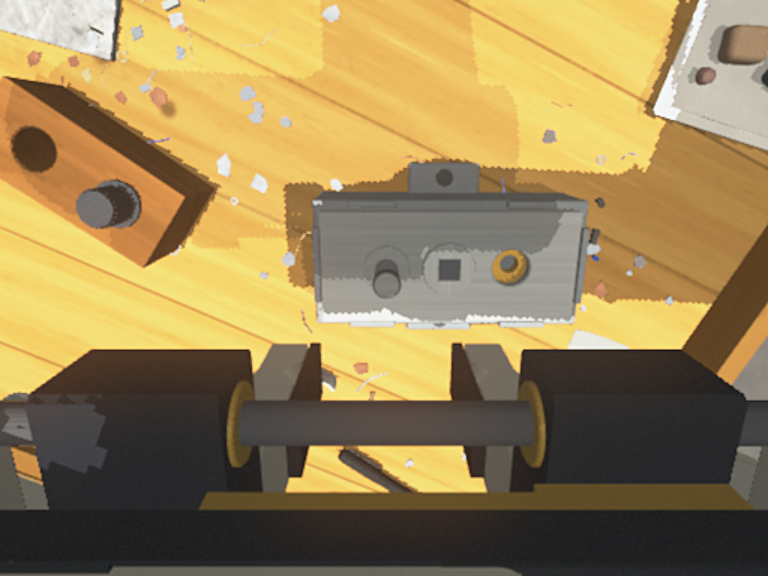

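{"op": "send_rows", "data": {
  "plan": "55 8 -40 0 0 0 0; 55 16 -80 0 0 0 0; 55 25 -120 0 0 0 0; 55 32 -155 -15 0 0 0; 55 34.4 -169 -40 0 0 0; 55 34.4 -169 -60 0 0 0; 55 34.4 -169 -60 0 0 0; 55 34.4 -169 -60 0 0 0"
}}

```text
time_s: 15.95
position: [0.6372, -0.1301, 0.1454]
eef_rot: [-0.0, -0.219, 0.976, -0.0]
wrist_force: [-0.4, 0.1, -0.1]
grip_width: 0.628
```

```bash
python3 v.py w13; python3 - <<'E'
from h import *
d=np.load('w13.npz'); cv2.imwrite('pics/w13f.png',cv2.resize(d['img'],(768,576),interpolation=cv2.INTER_CUBIC))
E
```

```text
[ 0.63718151 -0.13011419  0.14535302] [-3.000e-04 -2.192e-01  9.757e-01 -1.000e-04] [-0.42455877  0.05734197 -0.05137068] [ 0.12099066 -0.21637723 -0.02617583] 55.267290558765716
```

View pics/w13f.png

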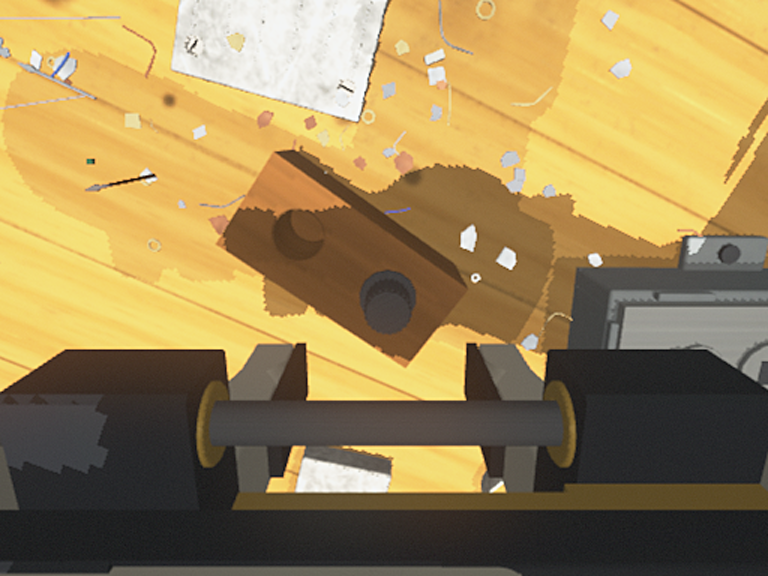

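```bash
python3 - <<'E'
from h import *
d=dict(np.load('w13.npz')); d={k:(v if v.ndim else float(v)) for k,v in d.items()}
for n,p,z in [('bfl',(388,299),.059),('btop',(388,309),.082)]:
    print(n,pt(d,p[0]/1.5-.2,p[1]/1.5-.2,z).round(4))
E
```

```text
bfl [ 0.6379 -0.1287  0.059 ]
btop [ 0.6356 -0.1299  0.082 ]
```

{"op": "send_rows", "data": {
  "plan": "55 0 0.6 -30 0 0 0; 55 0 0.6 -60 0 0 0; 55 0 0.6 -82 0 0 0; 55 0 0.6 -82 0 0 0; 0 0 0.6 -82 0 0 0; 0 0 0.6 -82 0 0 0; 0 0 0.6 -82 0 0 0; 0 0 0.6 -82 0 0 0"
}}

```text
time_s: 16.8
position: [0.6377, -0.1293, 0.0646]
eef_rot: [0.001, -0.219, 0.976, -0.0]
wrist_force: [0.3, -0.3, 0.3]
grip_width: 0.326
```

{"op": "send_rows", "data": {
  "plan": "0 0 0 0 0 0 0; 0 0 0 0 0 0 0; 0 0 0 0 0 0 0; 0 0 0 0 0 0 0; 0 0 0 15 0 0 0; 0 0 0 35 0 0 0; 0 0 0 55 0 0 0; 0 0 0 55 0 0 0"
}}

```text
time_s: 17.6
position: [0.6389, -0.1296, 0.122]
eef_rot: [0.002, -0.219, 0.976, -0.001]
wrist_force: [0.6, -0.0, -0.1]
grip_width: 0.233
```

```bash
python3 v.py w14; python3 - <<'E'
from h import *
d=np.load('w14.npz'); cv2.imwrite('pics/w14f.png',cv2.resize(d['img'],(768,576),interpolation=cv2.INTER_CUBIC))
E
```

```text
[ 0.63893303 -0.12963419  0.12203258] [ 2.500e-03 -2.193e-01  9.756e-01 -7.000e-04] [ 0.55352773 -0.02066525 -0.10895654] [ 0.02090997 -0.21656149 -0.01667495] 20.46789281658211
```

View pics/w14f.png

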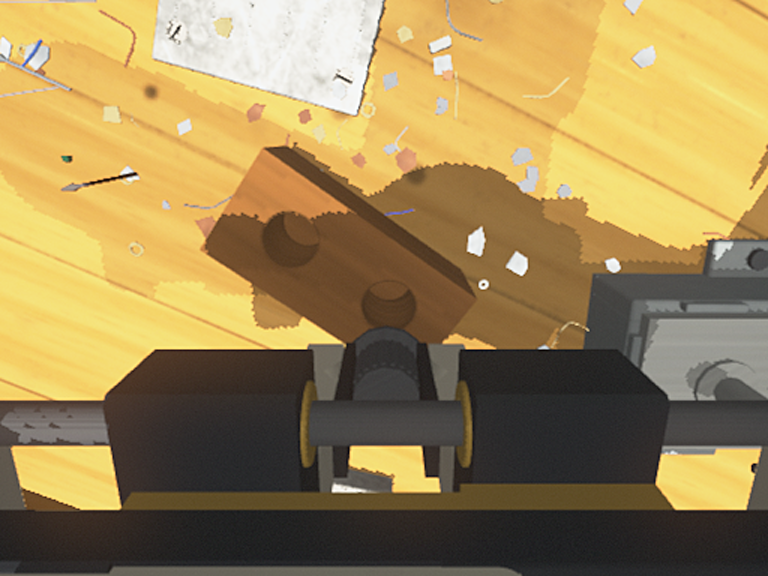

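{"op": "send_rows", "data": {
  "plan": "0 0 0 30 0 0 0; 0 -5 20 50 0 0 0; 0 -18 60 50 0 0 0; 0 -30 100 50 0 0 0; 0 -42 140 50 0 0 0; 0 -54 180 50 0 0 0; 0 -65 220 50 0 0 0; 0 -70.5 240.8 40 0 0 0"
}}

```text
time_s: 18.45
position: [0.566, 0.1141, 0.1589]
eef_rot: [0.001, -0.22, 0.976, 0.0]
wrist_force: [0.5, 0.3, -1.4]
grip_width: 0.242
```

{"op": "send_rows", "data": {
  "plan": "0 0 0 0 0 0 0; 0 0 0 -15 0 0 0; 0 0 0 -30 0 0 0; 0 0 0 -45 0 0 0; 0 0 0 -45 0 0 0; 0 0 0 -45 0 0 0; 0 0 0 -45 0 0 0; 0 0 0 -45 0 0 0"
}}

```text
time_s: 19.25
position: [0.567, 0.1114, 0.1141]
eef_rot: [0.001, -0.219, 0.976, 0.0]
wrist_force: [0.9, 0.3, -0.3]
grip_width: 0.236
```

```bash
sed -i 's/215:375/165:325/' v.py; python3 v.py w15
```

```text
[0.56701977 0.11140456 0.11406286] [ 6.000e-04 -2.190e-01  9.757e-01  1.000e-04] [ 0.89580752  0.26810446 -0.30414372] [ 0.0852945  -0.14527961  0.01598854] 20.806722896701395
```

View pics/w15.png

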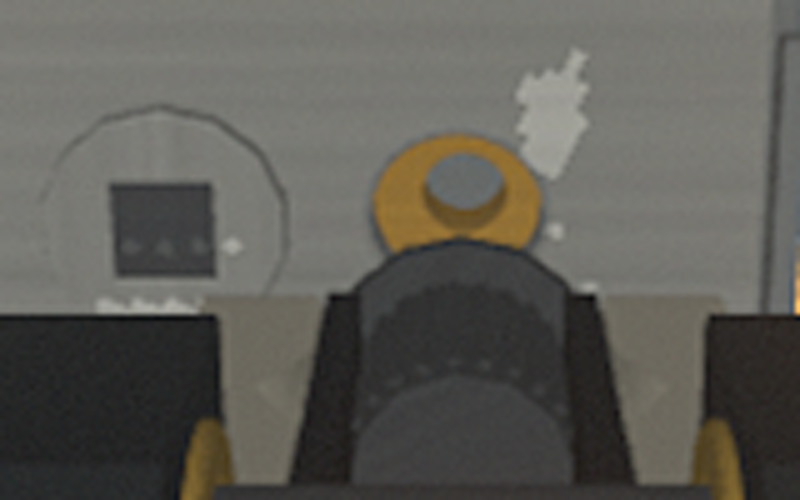

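```bash
python3 - <<'E'
from h import *
d=dict(np.load('w15.npz')); d={k:(v if v.ndim else float(v)) for k,v in d.items()}
c=lambda x,y:(165+x/5-.4,170+y/5-.4)
u=np.array([-.428,.904,0]);v=np.array([.904,.428,0])
T=np.array([.5670,.1114,.058])
for n,p,z in [('top',(458,133),.058),('l',(373,205),.058),('r',(543,205),.058),('sl',(425,180),.048),('sr',(507,180),.048),('stop',(466,152),.048),('head',(463,425),.132),('flange',(462,239),.109)]:
    e=pt(d,*c(*p),z)-T; print(n,e@u*1e3,e@v*1e3)
E
```

```text
top -0.69158588413469 -10.63356946653297
l -12.40597904935138 -0.22705329392038537
r 11.00776603971356 -0.22958221374898116
sl -5.4614758878162855 -0.37013135677118053
sr 6.3072245881811515 -0.3713376614321289
stop 0.4200249807859092 -4.602059642498644
head -0.03070299692046914 -5.473100369749317
flange -0.1316783103342814 -15.146052189259736
```

{"op": "send_rows", "data": {
  "plan": "0 1.2 0.1 0 0 0 0; 0 1.2 0.1 -10 0 0 0; 0 1.2 0.1 -20 0 0 0; 0 1.2 0.1 -28 0 0 0; 0 1.2 0.1 -32 0 0 0; 0 1.2 0.1 -34 0 0 0; 0 1.2 0.1 -34 0 0 0; 0 1.2 0.1 -34 0 0 0"
}}

```text
time_s: 20.1
position: [0.568, 0.1116, 0.0795]
eef_rot: [0.0, -0.219, 0.976, 0.0]
wrist_force: [0.4, 0.4, -0.8]
grip_width: 0.229
```

```bash
python3 v.py w16
```

```text
[0.56796775 0.11157201 0.07945065] [ 2.000e-04 -2.192e-01  9.757e-01  0.000e+00] [ 0.42088719  0.37600256 -0.83676436] [ 0.02210411 -0.10129005 -0.0594982 ] 20.169821835043084
```

View pics/w16.png

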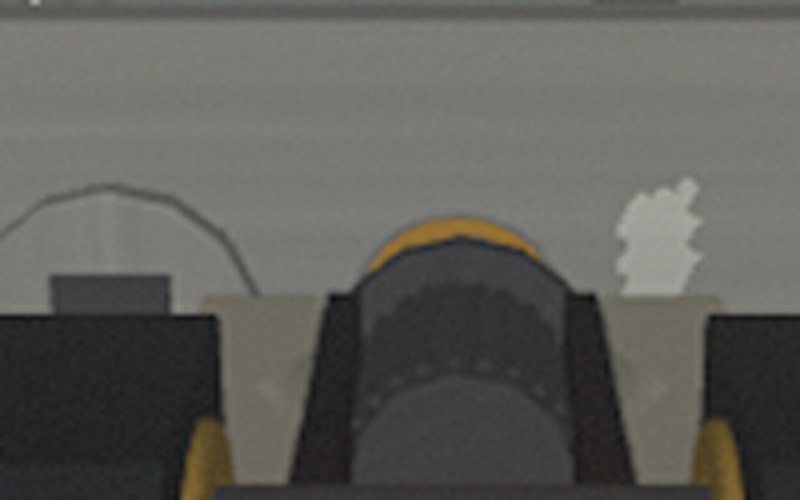

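Tip is in the plate hole just above or at the strip, no contact. Descend gently.

{"op": "send_rows", "data": {
  "plan": "0 0 0 -1.5 0 0 0; 0 0 0 -3 0 0 0; 0 0 0 -4.5 0 0 0; 0 0 0 -6 0 0 0; 0 0 0 -7.5 0 0 0; 0 0 0 -9 0 0 0; 0 0 0 -9 0 0 0; 0 0 0 -9 0 0 0"
}}

```text
time_s: 20.95
position: [0.5678, 0.1115, 0.0702]
eef_rot: [-0.0, -0.219, 0.976, -0.0]
wrist_force: [-0.7, 0.4, -0.5]
grip_width: 0.234
```

{"op": "send_rows", "data": {
  "plan": "0 0.2 0 -1 0 0 0; 0 0.2 0 -2 0 0 0; 0 0.2 0 -3 0 0 0; 0 0.2 0 -4 0 0 0; 0 0.2 0 -4.5 0 0 0; 0 0.2 0 -5 0 0 0; 0 0.2 0 -5 0 0 0; 0 0.2 0 -5 0 0 0"
}}

```text
time_s: 21.75
position: [0.5679, 0.1115, 0.066]
eef_rot: [0.0, -0.219, 0.976, -0.0]
wrist_force: [-2.4, -0.4, 4.9]
grip_width: 0.233
```

```bash
python3 v.py w17
```

```text
[0.56794976 0.11147641 0.06599754] [ 2.000e-04 -2.192e-01  9.757e-01 -0.000e+00] [-2.35085995 -0.43578494  4.93755176] [ 0.03753702  1.00782746 -0.03328815] 20.467205453387013
```

View pics/w17.png

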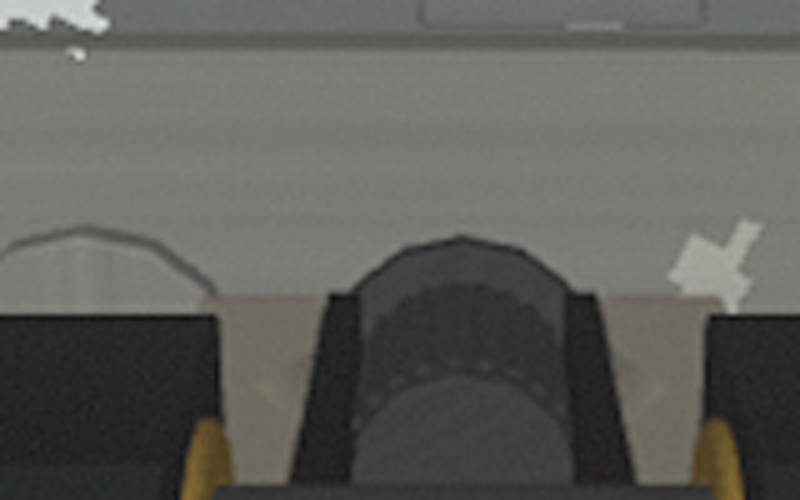

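{"op": "send_rows", "data": {
  "plan": "0 0 0 -0.5 0 0 0; 0 0 0 -1 0 0 0; 0 0 0 -1 0 0 0; 0 0 0 -1 0 0 0; 0 0 0 -1 0 0 0; 0 0 0 -1 0 0 0; 0 0 0 -1 0 0 0; 0 0 0 -1 0 0 0"
}}

```text
time_s: 22.6
position: [0.568, 0.1115, 0.0659]
eef_rot: [0.0, -0.219, 0.976, -0.0]
wrist_force: [-7.0, -0.6, 14.0]
grip_width: 0.236
```

Stiff stop: seated. Release and lift straight up.

{"op": "send_rows", "data": {
  "plan": "0 0 0 1 0 0 0; 45 0 0 1.2 0 0 0; 50 0 0 1.2 0 0 0; 50 0 0 1.2 0 0 0; 50 0 0 1.2 0 0 0; 50 0 0 30 0 0 0; 50 0 0 75 0 0 0; 50 0 0 120 0 0 0"
}}

```text
time_s: 23.4
position: [0.5675, 0.1112, 0.185]
eef_rot: [-0.001, -0.219, 0.976, -0.0]
wrist_force: [1.3, 0.8, 0.4]
grip_width: 0.565
```

{"op": "send_rows", "data": {
  "plan": "50 0 0 40 0 0 0; 50 0 0 40 0 0 0; 50 0 0 40 0 0 0; 50 0 0 40 0 0 0; 50 0 0 40 0 0 0; 50 0 0 40 0 0 0; 50 0 0 40 0 0 0; 50 0 0 40 0 0 0"
}}

```text
time_s: 24.2
position: [0.5679, 0.1114, 0.2238]
eef_rot: [-0.0, -0.219, 0.976, -0.0]
wrist_force: [0.5, -0.1, -0.3]
grip_width: 0.572
```

```bash
sed -i 's/165:325/205:345/;s/170:270/140:230/;s/(800,500)/(800,514)/' v.py; python3 v.py w18; python3 - <<'E'
from h import *
s=optics.snapshot('scene'); cv2.imwrite('pics/s18.png',cv2.resize(s['img'][150:240,140:260],(800,600),interpolation=cv2.INTER_CUBIC))
for x in [135,300]: pass
d=wsnap(); z=[]
H,W=d['range_z'].shape
uu,vv=np.meshgrid(np.arange(W),np.arange(H)); r=np.stack([(uu-d['cx'])/d['fx'],(vv-d['cy'])/d['fy'],np.ones_like(uu)],-1)*d['range_z'][...,None]
P=(r-d['t'])@d['R']
np.save('P18.npy',P)
u=np.array([-.428,.904,0]);v=np.array([.904,.428,0])
for n,c in [('drift',[.6027,.0389]),('bolt',[.568,.1115])]:
    e=P-np.array([*c,0]); rr=np.hypot(e[...,0],e[...,1])
    print(n,'flange z',np.median(P[(rr>12.)&(rr<14)] if 0 else P[(rr>.0115)&(rr<.014)&(P[...,2]>.05)&(P[...,2]<.07)][:,2]),'plate z',np.median(P[(rr>.018)&(rr<.022)&(P[...,2]>.045)&(P[...,2]<.07)][:,2]),'top z',np.median(P[(rr<.005)&(P[...,2]>.07)&(P[...,2]<.13)][:,2]))
E
```

```text
[0.56788534 0.11140893 0.22380519] [-4.000e-04 -2.191e-01  9.757e-01 -1.000e-04] [ 0.52955672 -0.14048353 -0.29009726] [ 0.03170606 -0.17111632 -0.0273047 ] 50.3186327025973
drift flange z 0.06017384979733873 plate z 0.05741491256656431 top z 0.09728278527581265
bolt flange z 0.06018736862336706 plate z 0.057311021019548304 top z 0.0832829882712141
```

View pics/w18.png

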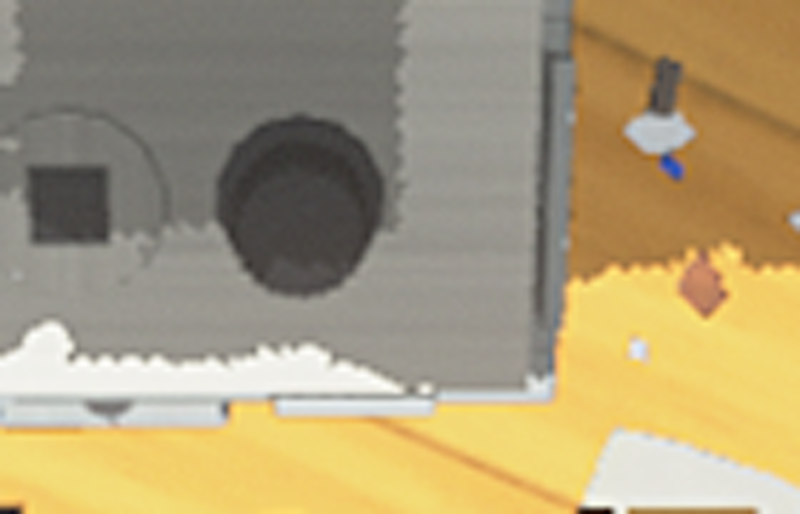

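View pics/s18.png

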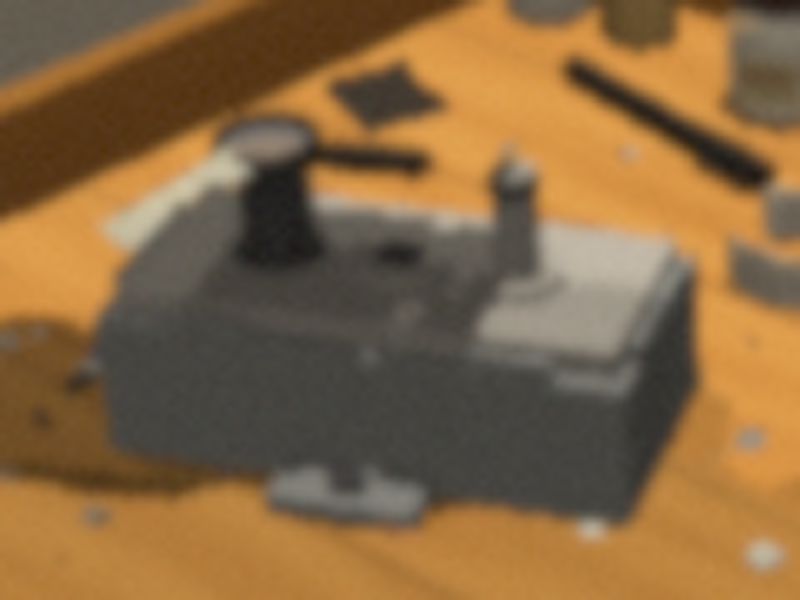

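Both flanges read about 2.8 mm above the plate, which is their 3 mm thickness, so both are flush. The gripper is clear and the bystanders were not touched. Handing in.

```bash
python3 -c "
from plant import env
print(env.hand_in())"
```

```text
the job is handed in; nothing more can be done
None
```

The drift and the bolt are both fully home in the plate, and the job is handed in at about 24 s of the 64 s allowed. The hand-in reports no verdict.

**Drift:** I lowered its nose through the robot-side-right hole (the smaller-y one) into the strip, which had floated about 10 mm out of line. I then dragged the strip back into line and pushed the drift down until the flange met the plate, at a contact force of about 7 N.

**Bolt:** it went into the other hole and stopped firmly at about 14 N. I then let go and lifted the gripper clear.

**Last checks:**
- **Depth:** both flange tops read about 2.8 mm above the plate, which matches flush 3 mm flanges. The drift's and bolt's tops read 97 and 83 mm, against 98 and 84 mm expected.
- **Plate:** it read about 57.4 mm at both holes, so it is seated and level.
- **Bystanders:** the arm never went near the cuff, the magnifier or the bench block. I did not measure their positions again at the end.
- **Camera disagreement:** estimates of the hole and part positions from different views differed by 1 to 2 mm. I relied on the wrist camera just before each insertion.

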